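# Make up two sample kits for the pass-through hatch

## Robot

A 7-joint arm with a two-finger parallel gripper is mounted at the origin on the work surface. World frame = base frame: x ahead of the robot, y to its left, z up, the work surface at z = 0. Lengths are in m, angles in rad, forces in N, time in s.
With the tool pointing down it reaches from about 0.425 to 0.925 m from the base axis. Payload 6.8 kg.
Tool frame: the origin (TCP) lies midway between the tips of the shut fingers; the grasp point (between the pads) lies bot.grip_point_offset behind it (bot.grip_point_offset is the distance from the TCP to the grasp point, in m); z points along the fingers, y is the line along which they close (so a half turn about z gives the same grasp; the last joint's range is limited). The gripper opens to 85 mm and grips with 20 to 120 N. Pads are 22 mm wide; open, the fingers measure 114 mm over their backs; the gripper's body (76 mm by 85 mm) begins 54 mm behind the grasp point. The pads swing forward as they close: fully open they stand 13 mm farther back than shut.
Start: joints at [-0.108, 0.477, 0.022, 1.555, -0.011, 1.109, -0.083], TCP at [0.675, 0, 0.231] pointing down, gripper open.
Joint ranges: [-2.96, 2.96], [-0.34, 2.1], [-1.41, 1.46], [0.24, 2.44], [-1.37, 4.51], [0.17, 1.92], [-2.96, 2.96]. Speed limits (rad/s): [2.39, 2.39, 3.14, 3.14, 3.14, 3.14, 3.14].

## Interface

Orientations are given as a unit quaternion [w, x, y, z].
In Python, from station import get_obs, cams, job, bot gives the robot as it stands.
- The arm moves only by the tool arm_command, never from a script. Its argument "rows" is a list that holds one entry, the list of rows, each a list of 5 numbers: the finger opening in mm, from 0 to 85.4, then the shift along the world's x, y, z in units of 60 mm (1.0 is 60 mm), then the turn about the world's z in units of 0.08 rad (1.0 is 0.08 rad). In form: [[[grip, x, y, z, turn], ...]]. A call has exactly 10 rows; each row shifts and turns the commanded pose from where the row before left it; what a row does not reach is not made up. A row lasts 1/8 s, in which the tool goes at most 62.5 mm and 10.7 degrees, less where a joint would pass 70% of its speed; a pose out of reach is approached as far as the arm can. A call with a number of a shift or a turn outside -1 to 1 is refused whole. A call with a gripper value outside its range is refused whole. The fingers move at their own pace and stop on an object; "newtons" is the grip in N (left out, the last holds). Time passes only in rows, so rows that do not move let the fingers close, or fill a call up. It gives the time, the measured TCP pose, the force, the opening and the grip force at its end, in the units of the state.
- get_obs(): the state, without advancing time (a new reading comes with each control period).
- cams.read_camera(name): name is "scene" or "side" or "wrist"; returns the picture (400x640x3 uint8, red, green, blue); there is no depth.
- cams.camera_params(name): a dict with "K" (3x3 intrinsics, pixels), "k1" (the pictures are not rectified: a ray, as slopes to the right and down, at radius r is drawn at 1 + k1 r^2 times it, then the intrinsics apply), "extrinsics" (4x4, takes a point from camera to world coordinates). Camera axes: x right, y down, z forward; pixel columns grow to the right and rows downward; lengths in m; the calibration is good to about 2 mm. A picture is of the moment at which its call begins: read the wrist's pose just before it. camera_params takes no time and is no camera call; for the wrist camera it gives the pose at the moment of the call.
- job.hand_in(): hands the job in; it is judged then, once.
The state is a dict: "t": time; "q": joint angles; "joint_vel": joint speeds; "joint_torque": joint torques, N m; "eef_pos": TCP position; "tool_rot": TCP orientation; "contact_force": force on the tool from outside, world axes, zero at the start; "torque": the same for the moment, N m; "gripper_width": opening from 0.0 (shut) to 1.0 (fully open); "grasp_force": force on a finger pad.
Only numpy, scipy, OpenCV 4.12 (cv2) and the standard library are available. Lean on these libraries where they do the work, as an engineer would, in place of code of your own. Each camera call takes 0.05 s, during which the arm holds its last target. There are 200 camera calls.

## Task

Make up two kits from the stock on the bench, ready for the hatch: the tray with two wells gets the tallest of the three bottles and the small sample box; the tray with three wells gets the shortest bottle, the squat jar and, in its long well, the big sample box. Set each one down, without dropping it, upright on the floor of a well of its own, and let it go. The middle-sized bottle stays standing where it is.

Things in the scene. Friction and masses are not known exactly. Their poses are not given: they have to be found in the camera images.
- tray_two: Oblong steel kit tray with two square wells, flat on the bench and fixed, 96 mm along its x, 180 mm along its y. Origin: centre of its underside; z up. Wells are 72 x 72 mm, centred at x 0, y +42 and -42 mm; their floors are 4 mm above the bench, the flat lands (12 mm wide) around them 19 mm above it.
- tray_three: Square steel kit tray, 180 x 180 mm, with three wells, flat on the bench and fixed. Origin: centre of its underside; z up. One long well, 72 mm along x by 156 mm along y, centred at x +42, y 0 mm; two square wells, 72 x 72 mm, centred at x -42, y +42 and -42 mm. Well floors are 4 mm above the bench, the flat lands (12 mm wide) around them 19 mm above it.
- bottle_tall: The tallest of three plain white plastic reagent bottles of one pattern: upright, body 46 mm in diameter (straight sides up to 28 mm below the top), grey screw cap 29 mm in diameter, 140 mm tall overall, about 160 g. Loose. Origin: centre of its underside; z up along the bottle.
- bottle_mid: The middle-sized of three plain white plastic reagent bottles of one pattern: upright, body 46 mm in diameter (straight sides up to 28 mm below the top), grey screw cap 29 mm in diameter, 105 mm tall overall, about 120 g. Loose. Origin: centre of its underside; z up along the bottle. It stays in stock.
- bottle_short: The shortest of three plain white plastic reagent bottles of one pattern: upright, body 46 mm in diameter (straight sides up to 28 mm below the top), grey screw cap 29 mm in diameter, 70 mm tall overall, about 80 g. Loose. Origin: centre of its underside; z up along the bottle.
- jar: Squat white plastic jar with a grey lid as wide as the jar (hardly any neck), upright, 52 mm in diameter, 61 mm tall, about 120 g. Loose. Origin: centre of its underside; z up.
- box_big: The big sample box: closed flat-topped box, grey plastic with a white lid half (the lid does not come off), 56 mm along its own x, 120 mm along its own y, 50 mm tall, about 220 g. Loose. Origin: centre of its underside; z up.
- box_small: The small sample box: closed flat-topped box, grey plastic with a white lid half (the lid does not come off), 44 mm along its own x, 56 mm along its own y, 50 mm tall, about 90 g. Loose. Origin: centre of its underside; z up.

How it is judged:
At the end, for the whole second after the job is handed in: Each of the five is in its tray as asked, in a well of its own: centre within 17 mm of the well centre in x and y (22 mm along the long well), underside under 4 mm above the well floor, upright within 0.1 rad, at rest; the middle bottle stands within 20 mm of its start (((x of bottle_tall in the frame of tray_two between -0.017 and 0.017 m and y of bottle_tall in the frame of tray_two between 0.025 and 0.059 m) or (x of bottle_tall in the frame of tray_two between -0.017 and 0.017 m and y of bottle_tall in the frame of tray_two between -0.059 and -0.025 m)) and z of bottle_tall in the frame of tray_two between 0 and 0.008 m and angle between each of bottle_tall, box_small, bottle_short, jar, box_big, bottle_mid's own z axis and vertical below 0.1 rad and linear speed of each of bottle_tall, box_small, bottle_short, jar, box_big below 0.03 m/s and angular speed of each of bottle_tall, box_small, bottle_short, jar, box_big below 0.3 rad/s and ((x of box_small in the frame of tray_two between -0.017 and 0.017 m and y of box_small in the frame of tray_two between 0.025 and 0.059 m) or (x of box_small in the frame of tray_two between -0.017 and 0.017 m and y of box_small in the frame of tray_two between -0.059 and -0.025 m)) and z of box_small in the frame of tray_two between 0 and 0.008 m and ((x of bottle_short in the frame of tray_three between -0.059 and -0.025 m and y of bottle_short in the frame of tray_three between 0.025 and 0.059 m) or (x of bottle_short in the frame of tray_three between -0.059 and -0.025 m and y of bottle_short in the frame of tray_three between -0.059 and -0.025 m)) and z of bottle_short in the frame of tray_three between 0 and 0.008 m and ((x of jar in the frame of tray_three between -0.059 and -0.025 m and y of jar in the frame of tray_three between 0.025 and 0.059 m) or (x of jar in the frame of tray_three between -0.059 and -0.025 m and y of jar in the frame of tray_three between -0.059 and -0.025 m)) and z of jar in the frame of tray_three between 0 and 0.008 m and (x of box_big in the frame of tray_three between 0.025 and 0.059 m and y of box_big in the frame of tray_three between -0.022 and 0.022 m) and z of box_big in the frame of tray_three between 0 and 0.008 m and distance of bottle_mid from where it was at the start of the episode below 0.02 m); the robot touches nothing.
It fails at once if one of the five things is dropped or thrown: it moves faster than 0.7 m/s without the fingers touching it ((linear speed of bottle_tall above 0.7 m/s and contact force between bottle_tall and the fingers below 0.05 N) or (linear speed of bottle_short above 0.7 m/s and contact force between bottle_short and the fingers below 0.05 N) or (linear speed of jar above 0.7 m/s and contact force between jar and the fingers below 0.05 N) or (linear speed of box_big above 0.7 m/s and contact force between box_big and the fingers below 0.05 N) or (linear speed of box_small above 0.7 m/s and contact force between box_small and the fingers below 0.05 N)).
It fails at once if the middle-sized bottle is moved more than 30 mm or tipped more than 0.5 rad (distance of bottle_mid from where it was at the start of the episode above 0.03 m or angle between bottle_mid's own z axis and vertical above 0.5 rad).
It also fails if it takes over 136 s, if anything falls off the work surface, if the arm or the gripper's body presses on something with over 40 N, if the wrist force passes 120 N, or if a joint passes its speed limit or range.

## Working session

There is one attempt and no reset: what is moved stays moved. The work goes in short steps, Python scripts to look and compute and a tool call to move; the robot and the scene stay as the last step left them, time stands still between calls to the robot, and variables do not carry over. Pictures are saved under pics/ and viewed, at most 16 in all, crops included, and the job is handed in when it is done.

Besides the shell and the picture viewer there is one more tool, called after "Call:" by a JSON object that holds its "op" and its "data", one argument or row to a line. arm_command: Moves the arm, as the interface text tells. Its arguments: {"type":"object","properties":{"rows":{"type":"array"},"newtons":{"type":"number"}},"required":["rows"]}

```bash
ls; mkdir -p pics; cat > h.py <<'E'
import numpy as np, cv2
from station import get_obs, cams, job, bot
def snap(n,f=None):
    p=cams.camera_params(n); im=np.array(cams.read_camera(n))
    if f: cv2.imwrite('pics/'+f,im[:,:,::-1])
    return im,p
def ray(p,uv):
    K=np.array(p['K']);uv=np.atleast_2d(uv).astype(float)
    d=np.array([p['k1'],0,0,0,0]) if 0 else np.array([p['k1'],0,0,0],float)
    n=cv2.undistortPoints(uv[:,None],K,d)[:,0]
    T=np.array(p['extrinsics']);r=np.c_[n,np.ones(len(n))]@T[:3,:3].T
    return T[:3,3],r
def onz(p,uv,z):
    o,r=ray(p,uv); return o+r*((z-o[2])/r[:,2])[:,None]
def proj(p,X):
    T=np.linalg.inv(np.array(p['extrinsics']));X=np.atleast_2d(X)@T[:3,:3].T+T[:3,3]
    n=X[:,:2]/X[:,2:];r2=(n**2).sum(1,keepdims=True);n=n*(1+p['k1']*r2)
    K=np.array(p['K']);return n*[K[0,0],K[1,1]]+[K[0,2],K[1,2]]
E
python3 - <<'E'
from h import *
for n in('scene','side','wrist'):
    im,p=snap(n,n+'0.png');print(n,np.round(p['K'],1).tolist(),p['k1'],np.round(p['extrinsics'],3).tolist())
print(get_obs(),bot.grip_point_offset)
E
```

```text
pics
scene [[492.9, 0.0, 320.4], [0.0, 492.9, 199.2], [0.0, 0.0, 1.0]] -0.09877577026372693 [[0.722, 0.44, -0.534, 1.152], [0.691, -0.483, 0.538, -0.61], [-0.021, -0.757, -0.653, 0.775], [0.0, 0.0, 0.0, 1.0]]
side [[460.2, 0.0, 317.3], [0.0, 460.2, 199.5], [0.0, 0.0, 1.0]] -0.1333622357495105 [[0.968, -0.167, 0.187, 0.367], [-0.25, -0.696, 0.673, -0.688], [0.018, -0.699, -0.715, 0.78], [0.0, 0.0, 0.0, 1.0]]
wrist [[323.9, 0.0, 314.1], [0.0, 323.9, 200.9], [0.0, 0.0, 1.0]] -0.05723260608153122 [[1.0, 0.0, -0.002, 0.674], [-0.0, -0.95, -0.312, 0.079], [-0.002, 0.312, -0.95, 0.374], [0.0, 0.0, 0.0, 1.0]]
{'t': 0.15, 'q': array([-0.1081059 ,  0.47764269,  0.02232937,  1.55620858, -0.01151159,
        1.10930752, -0.08311143]), 'joint_vel': array([ 5.05382983e-06, -1.46543456e-03,  2.44277437e-03, -5.40127987e-03,
       -2.38091430e-03,  4.58878878e-04, -5.00828337e-04]), 'joint_torque': array([ 1.55385478e-03, -5.96924365e+01,  1.60940632e+00, -2.81490952e+01,
        1.26662746e-02,  6.56643446e-03,  5.58682734e-05]), 'eef_pos': array([6.74542967e-01, 1.21202381e-05, 2.30533605e-01]), 'tool_rot': array([-4.78245846e-04,  7.07098605e-01,  7.07114591e-01, -5.37235829e-04]), 'contact_force': array([-1.06332269,  0.04433065,  0.09849741]), 'torque': array([ 0.03721261, -0.01178666, -0.04251864]), 'grasp_force': 0.0, 'gripper_width': 0.9956238479571873} 0.0187
```

View pics/scene0.png

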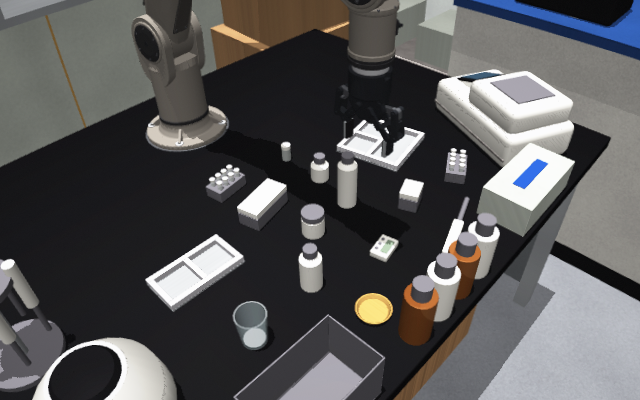

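View pics/side0.png

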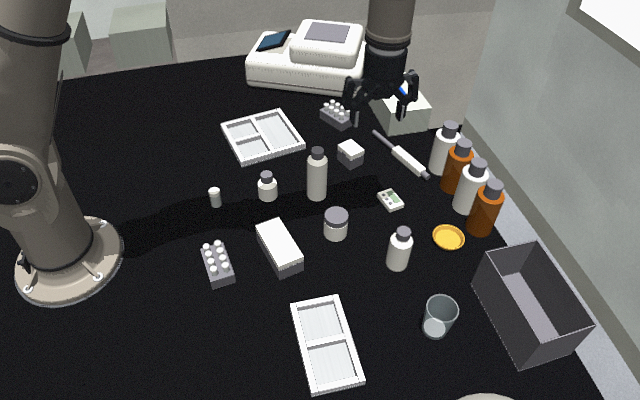

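View pics/wrist0.png

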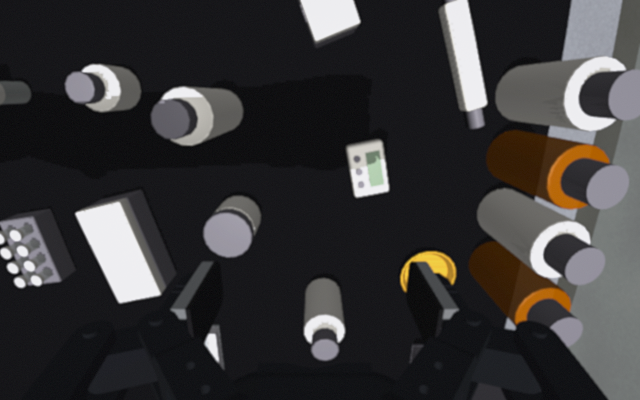

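The scene view shows tray_three at (382,142), tray_two at (196,270), the tall bottle at (347,180), the short bottle at (319,168) and the mid bottle at (311,268). In the side view they sit at tray_three (263,136), tray_two (327,342), tall (317,175), short (267,187), mid (399,250), jar (336,224), big box (280,247) and small box (351,153). The wrist view shows cap tops at tall (173,118), short (82,87), mid (324,345) and the jar at (232,233). Next I'll segment.

```bash
cat > seg.py <<'E'
from h import *
def comp(im,seed,lo=62,hi=256):
    g=cv2.cvtColor(im,cv2.COLOR_RGB2GRAY);m=((g>lo)&(g<hi)).astype(np.uint8)
    _,l,s,c=cv2.connectedComponentsWithStats(m);k=l[seed[1],seed[0]]
    return (l==k).astype(np.uint8),s[k],k
E
python3 - <<'E'
from seg import *
R=lambda f:cv2.imread('pics/'+f)[:,:,::-1].copy()
ims={n:R(n+'0.png') for n in('scene','side','wrist')}
seeds={'side':dict(tall=(317,185),short=(267,190),mid=(399,255),jar=(336,234),big=(277,242),small=(350,149),t3=(225,130),t2=(296,310)),
'scene':dict(tall=(347,190),short=(319,173),mid=(311,275),jar=(312,228),big=(262,200),small=(411,187),t2=(152,280),t3=(345,148)),}
for n in seeds:
  for k,s in seeds[n].items():
    for lo in(50,70):
      m,st,i=comp(ims[n],s,lo);print(n,k,lo,i,st.tolist())
g=cv2.cvtColor(ims['side'],cv2.COLOR_RGB2GRAY)
print(g[140:205:2,317]);print(g[165:205:2,267]);print(g[220:290:3,280]); print(g[200:245:2,336]); print(g[136:170,352])
g=cv2.cvtColor(ims['wrist'],cv2.COLOR_RGB2GRAY); print(g[250,70:190:4],g[118,140:250:4])
a=ims['side'][95:295,195:445];b=ims['scene'][110:310,200:450]
cv2.imwrite('pics/z.png',cv2.resize(np.vstack([a,b]),None,fx=1.5,fy=1.5)[:,:,::-1])
cv2.imwrite('pics/zs.png',cv2.resize(a,None,fx=3,fy=3,interpolation=cv2.INTER_CUBIC)[:,:,::-1])
E
```

```text
side tall 50 18 [306, 146, 22, 56, 1020]
side tall 70 78 [307, 155, 21, 47, 851]
side short 50 20 [257, 170, 21, 32, 535]
side short 70 84 [257, 177, 21, 25, 379]
side mid 50 31 [385, 225, 29, 47, 973]
side mid 70 103 [386, 225, 28, 47, 904]
side jar 50 28 [323, 206, 26, 36, 787]
side jar 70 91 [324, 206, 25, 36, 723]
side big 50 29 [255, 216, 49, 64, 1871]
side big 70 100 [255, 217, 49, 62, 1659]
side small 50 17 [337, 138, 28, 33, 638]
side small 70 71 [337, 139, 28, 31, 458]
side t3 50 14 [220, 107, 86, 61, 3251]
side t3 70 50 [220, 107, 86, 60, 3203]
side t2 50 36 [290, 294, 76, 104, 5240]
side t2 70 116 [290, 294, 76, 103, 5187]
scene tall 50 13 [336, 120, 89, 89, 3378]
scene tall 70 28 [337, 160, 21, 49, 885]
scene short 50 17 [310, 152, 19, 32, 494]
scene short 70 27 [310, 160, 19, 23, 359]
scene mid 50 24 [298, 242, 25, 51, 1061]
scene mid 70 49 [298, 242, 25, 51, 976]
scene jar 50 21 [300, 203, 25, 37, 791]
scene jar 70 36 [301, 204, 24, 36, 703]
scene big 50 19 [237, 177, 50, 54, 1626]
scene big 70 31 [237, 178, 50, 48, 1188]
scene small 50 20 [398, 178, 26, 35, 653]
scene 
[... 286 characters left out ...]
6 145 147 150 149 143 145 144 148 149  16  10]
[ 31  32  16 168 163 166  97  72  70  57 226 219 217 148 146 148 146 141
 157  15]
[255 252 250 251 251 251 250 250 251 251 251 251 251 251 251 249 150  68
  69  72  43  31  30  27]
[ 18  21  15 136 162 165 165 166 164 168 165 166  69  73 155 157 158 160
 161 157 160  18  28]
[ 31  18  21 118 255 255 252 251 251 251 251 251 250 251 251 251 251 251
 255 255 155 154 151 144 113  72  75  68  73  74  72  72  71  43]
[ 19  24  24  22  23  24 235 238 239 238 238 239 239 238 238 239 239 240
 110  92  65  44  45  44  36  21  24  24  24  21] [ 14  15  15  88  95  96  96  96  97  98  98  99  91  42  49 183 181 178
 168  91  91  92  91  92  93  89  14  14]
```

View pics/zs.png

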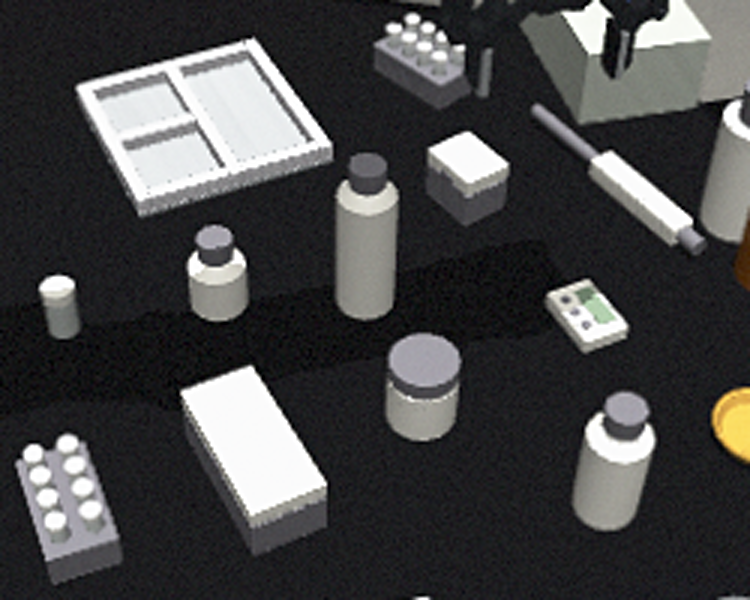

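The zoom shows all stock clear, with mid bottle at far right and tray_three's long well on the far-right side.

```bash
cat > m.py <<'E'
from seg import *
R=lambda f:cv2.imread('pics/'+f)[:,:,::-1].copy()
np.set_printoptions(suppress=True,precision=1)
cyl=dict(tall=(.14,.0145,.023),short=(.07,.0145,.023),mid=(.105,.0145,.023),jar=(.061,.026,.026))
seeds={'side':dict(tall=(317,185),short=(267,190),mid=(399,255),jar=(336,234),big=(277,242),small=(350,149),t3=(225,130),t2=(296,310)),
'scene':dict(tall=(347,190),short=(319,173),mid=(311,275),jar=(312,228),big=(262,200),small=(411,187),t2=(152,280))}
for n in seeds:
  im=R(n+'0.png');p=cams.camera_params(n);o=np.array(p['extrinsics'])[:3,3]
  for k,s in seeds[n].items():
    if k in cyl:
      if (n,k)==('scene','tall'): continue
      h,r1,r2=cyl[k];m,st,_=comp(im,s,50);ys,xs=np.nonzero(m)
      y0,y1=ys.min(),ys.max()
      top=[np.median(xs[ys<=y0+1]),y0-.2];bot=[np.median(xs[ys>=y1-1]),y1+.2]
      for uv,z,r,sg in((top,h,r1,-1),(bot,0,r2,1)):
        P=onz(p,[uv],z)[0];d=P[:2]-o[:2];d/=np.linalg.norm(d);print(n,k,'mm',1e3*(P[:2]+sg*d*r))
    else:
      g=cv2.cvtColor(im,cv2.COLOR_RGB2GRAY)
      m,st,_=comp(im,s,205 if k in('big','small') else 50)
      c=max(cv2.findContours(m,cv2.RETR_EXTERNAL,cv2.CHAIN_APPROX_NONE)[0],key=cv2.contourArea)
      a=cv2.approxPolyDP(cv2.convexHull(c),2.2,True)[:,0]
      print(n,k,a.tolist(),'\n',1e3*onz(p,a,.05 if k in('big','small') else .019)[:,:2])
E
python3 m.py
```

```text
side tall mm [571.2  60.1]
side tall mm [573.8  63.1]
side short mm [460.   85.7]
side short mm [456.8  91.1]
side mid mm [ 682.2 -171.8]
side mid mm [ 692.1 -174.8]
side jar mm [581.  -63.9]
side jar mm [585.2 -61.6]
side big [[278, 217], [303, 256], [279, 266], [256, 227]] 
 [[ 463.2  -32. ]
 [ 491.1 -146. ]
 [ 440.1 -158.7]
 [ 412.9  -49. ]]
side small [[338, 144], [351, 139], [363, 150], [350, 155]] 
 [[657.6 176.1]
 [695.8 188.1]
 [711.8 139.2]
 [674.3 128.1]]
side t3 [[279, 107], [305, 142], [305, 148], [241, 167], [220, 123]] 
 [[551.8 415.8]
 [587.5 240.8]
 [581.7 216.5]
 [409.9 181.6]
 [377.7 378.3]]
side t2 [[338, 294], [365, 383], [312, 397], [290, 303]] 
 [[ 540.9 -228.9]
 [ 535.8 -411.8]
 [ 442.8 -413.1]
 [ 446.5 -226.4]]
scene short mm [459.1  87.6]
scene short mm [457.8  87.5]
scene mid mm [ 684.8 -171.3]
scene mid mm [ 682.8 -172.6]
scene jar mm [582.3 -60.4]
scene jar mm [579.8 -63. ]
scene big [[285, 185], [256, 215], [237, 207], [266, 179]] 
 [[ 462.6  -31.8]
 [ 491.4 -145.8]
 [ 439.8 -157.4]
 [ 412.4  -46.8]]
scene small [[406, 179], [423, 183], [418, 196], [400, 193]] 
 [[658.  176. ]
 [696.3 190.6]
 [714.9 144.1]
 [678.4 125.1]]
scene t2 [[243, 255], [242, 264], [174, 311], [145, 280], [214, 234]] 
 [[ 537.5 -225.7]
 [ 555.5 -243.3]
 [ 552.8 -408.9]
 [ 444.3 -406.7]
 [ 441.7 -229.3]]
```

```bash
python3 - <<'E'
from h import *
p=cams.camera_params('side')
print(np.round(1e3*onz(p,[[352,127],[338,129],[320,117]],0)), np.round(1e3*onz(p,[[231,266],[221,242],[235,281]],.03)),np.round(1e3*onz(p,[[390,96],[400,118]],.0)))
E
```

```text
[[738. 300.   0.]
 [696. 299.   0.]
 [662. 366.   0.]] [[ 349. -122.   30.]
 [ 336.  -56.   30.]
 [ 352. -160.   30.]] [[901. 426.   0.]
 [888. 311.   0.]]
```

Call:
{"op": "arm_command", "data": {
  "rows": [
    [[85, 0.1, 0.5, 0, 0.8], [85, 0.09, 0.6, 0, 0.9], [85, 0, 0.6, 0, 0.9], [85, 0, 0.53, -0.3, 0.9], [85, 0, 0.4, -0.6, 0.8], [85, 0, 0, -0.6, 0], [85, 0, 0, -0.4, 0], [85, 0, 0, 0, 0], [85, 0, 0, 0, 0], [85, 0, 0, 0, 0]]
  ],
  "newtons": 40
}}

```text
t: 1.4
eef_pos: [0.6873, 0.1583, 0.1188]
tool_rot: [0.001, 0.575, 0.818, 0.001]
contact_force: [-0.4, 1.1, 0.0]
gripper_width: 0.996
grasp_force: 0.0
```

```bash
python3 - <<'E'
from seg import *
im,p=snap('wrist','w1.png');print(proj(p,[.686,.158,.05]),proj(p,[.675,.187,.05]))
cv2.imwrite('pics/w1.png',im[:,:,::-1])
E
```

```text
[[313.86527655 214.43570789]] [[312.99542504 171.07475288]]
```

View pics/w1.png

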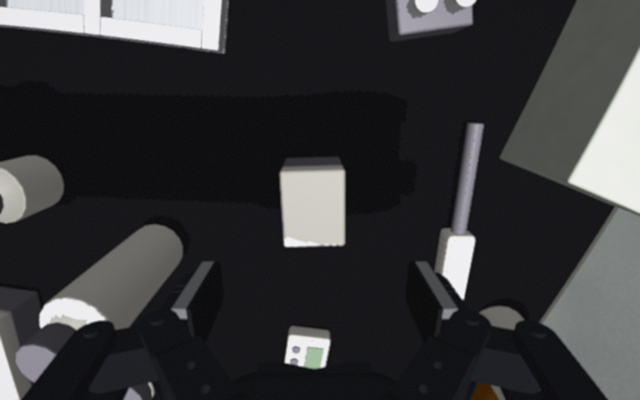

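The box top spans u 280–345, v 170–246, centred between the open fingers. The pen at u≈440 is clear of them. I'll refine the centre.

```bash
python3 - <<'E'
from h import *
p=cams.camera_params('wrist');np.set_printoptions(suppress=True,precision=1)
P=1e3*onz(p,[[280,170],[344,168],[346,245],[284,247]],.05)[:,:2];print(P,P.mean(0))
E
```

```text
[[653.9 180.1]
 [693.7 195.8]
 [715.8 143.4]
 [674.  126.8]] [684.4 161.6]
```

Call:
{"op": "arm_command", "data": {
  "rows": [
    [[85, -0.04, 0.035, -0.5, 0], [85, 0, 0, -0.5, 0], [85, 0, 0, -0.4, 0], [85, 0, 0, -0.2, 0], [85, 0, 0, -0.08, 0], [30, 0, 0, 0, 0], [30, 0, 0, 0, 0], [30, 0, 0, 0, 0], [30, 0, 0, 0, 0], [30, 0, 0, 0, 0]]
  ],
  "newtons": 40
}}

```text
t: 2.7
eef_pos: [0.685, 0.1602, 0.0179]
tool_rot: [0.001, 0.576, 0.818, 0.001]
contact_force: [-0.5, -0.5, 5.8]
gripper_width: 0.51
grasp_force: 41.8
```

Call:
{"op": "arm_command", "data": {
  "rows": [
    [[30, 0, 0, 0.3, 0], [30, 0, 0, 0.6, 0], [30, 0, 0, 0.8, 0], [30, 0, -0.3, 0.5, 0], [30, 0, -0.6, 0, 0], [30, -0.2, -0.9, 0, -0.5], [30, -0.5, -0.9, 0, -0.7], [30, -0.5, -0.9, 0, -0.7], [30, -0.5, -0.9, 0, -0.7], [30, -0.5, -0.9, 0, -0.7]]
  ]
}}

```text
t: 3.95
eef_pos: [0.5508, -0.1657, 0.1494]
tool_rot: [0.0, 0.679, 0.734, 0.0]
contact_force: [-0.1, -1.6, -0.4]
gripper_width: 0.502
grasp_force: 41.3
```

Call:
{"op": "arm_command", "data": {
  "rows": [
    [[30, -0.5, -0.9, 0, -0.7], [30, -0.4, -0.9, 0, -0.15], [30, -0.12, -0.9, 0, 0], [30, 0, -0.6, 0, 0], [30, 0, -0.5, 0, 0], [30, 0, -0.26, 0, 0], [30, 0, -0.1, 0, 0], [30, 0, 0, -0.2, 0], [30, 0, 0, -0.3, 0], [30, 0, 0, 0, 0]]
  ]
}}

```text
t: 5.2
eef_pos: [0.4897, -0.4115, 0.1159]
tool_rot: [-0.002, 0.702, 0.712, -0.0]
contact_force: [-0.2, 0.3, -1.2]
gripper_width: 0.514
grasp_force: 41.2
```

Call:
{"op": "arm_command", "data": {
  "rows": [
    [[30, 0.04, 0.3, 0, 0], [30, 0, 0.4, 0, 0], [30, 0, 0.17, 0, 0], [30, 0, 0, -0.2, 0], [30, 0, 0, -0.4, 0], [30, 0, 0, -0.3, 0], [30, 0, 0, 0, 0], [30, 0, 0, 0, 0], [30, 0, 0, 0, 0], [30, 0, 0, 0, 0]]
  ]
}}

```text
t: 6.45
eef_pos: [0.4936, -0.3618, 0.0652]
tool_rot: [0.001, 0.703, 0.711, 0.0]
contact_force: [-0.3, -0.1, -1.1]
gripper_width: 0.506
grasp_force: 41.2
```

```bash
python3 - <<'E'
from h import *
a,_=snap('side');im,p=snap('wrist');print(get_obs()['eef_pos'])
cv2.imwrite('pics/p1.png',np.vstack([cv2.resize(a[270:400,220:420],(640,416)),im[220:400]])[:,:,::-1])
E
```

```text
[ 0.49342942 -0.36163675  0.06496115]
```

View pics/p1.png

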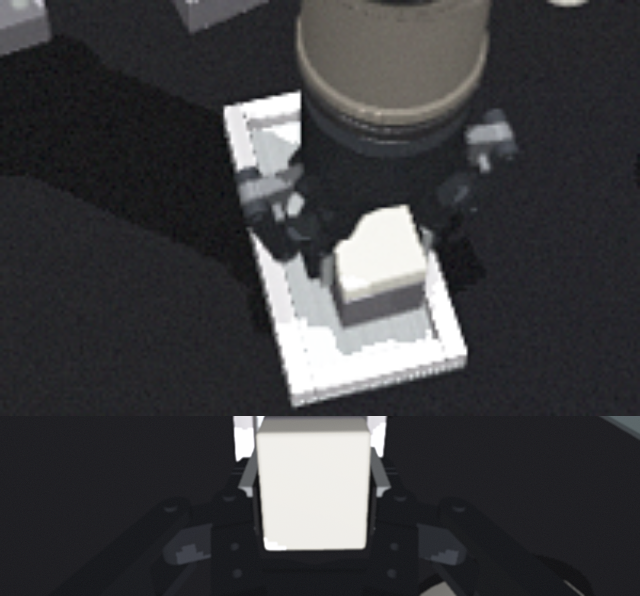

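Box is held over the far well, with the lands visible symmetrically on both sides (wrist u≈235 and 386).

```bash
python3 - <<'E'
from h import *
p=cams.camera_params('wrist');np.set_printoptions(suppress=True,precision=1)
print(1e3*onz(p,[[234,225],[386,225]],.019)); P=1e3*onz(p,[[258,236],[369,236],[366,352],[264,352]],.097);print(P,P.mean(0))
im=np.array(cams.read_camera('wrist'));g=cv2.cvtColor(im,cv2.COLOR_RGB2GRAY)
for v in(150,190,220):
  r=np.nonzero(g[v]>140)[0];print(v,r[:1],r[-1:],1e3*onz(p,[[r[0],v],[r[-1],v]],.019)[:,:2])
v=np.nonzero(g[:220,314]>140)[0];print(v[[0,-1]],1e3*onz(p,[[314,v[0]]],.019))
E
```

```text
[[ 441.5 -361.1   19. ]
 [ 537.9 -360.    19. ]]
[[ 470.9 -333.    97. ]
 [ 512.7 -332.5   97. ]
 [ 515.3 -387.8   97. ]
 [ 470.8 -388.3   97. ]] [ 492.4 -360.4   97. ]
150 [230] [392] [[ 442.2 -313.5]
 [ 537.6 -312.4]]
190 [232] [639] [[ 441.8 -338. ]
 [ 703.8 -334.5]]
220 [234] [386] [[ 441.8 -357.7]
 [ 537.6 -356.6]]
[  0 197] [[ 490.8 -234.1   19. ]]
```

Call:
{"op": "arm_command", "data": {
  "rows": [
    [[30, -0.05, 0.02, -0.2, 0], [30, 0, 0, -0.25, 0], [30, 0, 0, -0.15, 0], [30, 0, 0, -0.08, 0], [30, 0, 0, -0.03, 0], [30, 0, 0, 0, 0], [30, 0, 0, 0, 0], [30, 0, 0, 0, 0], [30, 0, 0, 0, 0], [30, 0, 0, 0, 0]]
  ]
}}

```text
t: 7.85
eef_pos: [0.4902, -0.3603, 0.0219]
tool_rot: [0.0, 0.703, 0.711, 0.0]
contact_force: [0.1, -0.4, -1.5]
gripper_width: 0.508
grasp_force: 41.1
```

Call:
{"op": "arm_command", "data": {
  "rows": [
    [[30, 0, 0, -0.015, 0], [30, 0, 0, 0, 0], [64, 0, 0, 0, 0], [64, 0, 0, 0, 0], [64, 0, 0, 0, 0], [64, 0, 0, 0.15, 0], [64, 0, 0, 0.4, 0], [85, 0, 0, 0.7, 0], [85, 0, 0, 0.9, 0], [85, 0, 0, 0.6, 0]]
  ]
}}

```text
t: 9.1
eef_pos: [0.4908, -0.3609, 0.1894]
tool_rot: [0.002, 0.703, 0.711, 0.0]
contact_force: [0.8, -0.5, -0.7]
gripper_width: 0.994
grasp_force: 0.0
```

Call:
{"op": "arm_command", "data": {
  "rows": [
    [[85, 0.1, 0.4, 0, 0], [85, 0.2, 0.8, 0, 0], [85, 0.2, 0.9, 0, 0], [85, 0.2, 0.9, 0, 0], [85, 0.2, 0.9, 0, 0], [85, 0.2, 0.9, 0, 0], [85, 0.2, 0.9, 0, 0], [85, 0.07, 0.8, 0, 0], [85, 0, 0.5, 0, 0], [85, 0, 0, 0, 0]]
  ]
}}

```text
t: 10.35
eef_pos: [0.5723, 0.0631, 0.1865]
tool_rot: [-0.0, 0.701, 0.713, 0.001]
contact_force: [0.2, -1.0, 0.2]
gripper_width: 0.999
grasp_force: 0.0
```

```bash
python3 - <<'E'
from h import *
a,_=snap('side');im,p=snap('wrist');print(get_obs()['eef_pos'],proj(p,[.572,.061,.14]))
cv2.imwrite('pics/p2.png',np.hstack([a[:,150:450],im[:,100:500]])[:,:,::-1])
E
```

```text
[0.57240121 0.05882959 0.18635462] [[315.32226135 225.62915338]]
```

View pics/p2.png

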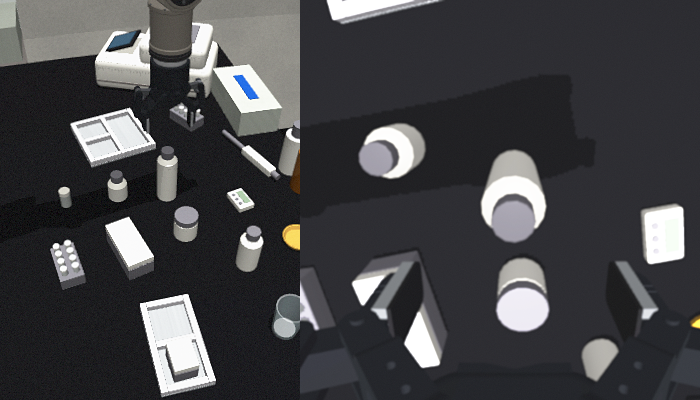

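Small box sits in tray_two's front well. The tall cap is at about (312,218) in the wrist picture. I'll refine caps from this settled pose.

```bash
cat > cap.py <<'E'
from seg import *
import sys
def cap(im,p,seed,z,tol=22):
    # flood region of even cap colour around seed, ellipse centre -> plane z
    b=cv2.medianBlur(im,3);m=np.zeros((402,642),np.uint8)
    cv2.floodFill(b.copy(),m,seed,0,(tol,)*3,(tol,)*3,4|(255<<8)|cv2.FLOODFILL_FIXED_RANGE|cv2.FLOODFILL_MASK_ONLY)
    c=max(cv2.findContours(m[1:-1,1:-1],cv2.RETR_EXTERNAL,cv2.CHAIN_APPROX_NONE)[0],key=cv2.contourArea)
    e=cv2.fitEllipse(cv2.convexHull(c));return np.round(e[0]+e[1],1),np.round(1e3*onz(p,[e[0]],z)[0],1)
E
python3 - <<'E'
from cap import *
im,p=snap('wrist');print(get_obs()['eef_pos'])
print('tall',cap(im,p,(312,220),.14));print('short',cap(im,p,(177,157),.07));print('jar',cap(im,p,(322,310),.061))
E
```

```text
[0.57245449 0.05804396 0.18628057]
tall (array([312.7, 218.3,  39.3,  45.6]), array([570.4,  64.4, 140. ]))
short (array([175.1, 156.4,  30.1,  37. ]), array([457.2,  89.8,  70. ]))
jar (array([322.4, 307.5,  41.9,  49.8]), array([580.8, -60.9,  61. ]))
```

Call:
{"op": "arm_command", "data": {
  "rows": [
    [[85, -0.02, 0.07, 0, 0], [85, 0, 0, -0.3, 0], [85, 0, 0, -0.5, 0], [85, 0, 0, -0.5, 0], [85, 0, 0, -0.34, 0], [85, 0, 0, -0.2, 0], [35, 0, 0, 0, 0], [35, 0, 0, 0, 0], [35, 0, 0, 0, 0], [35, 0, 0, 0, 0]]
  ],
  "newtons": 40
}}

```text
t: 11.75
eef_pos: [0.5719, 0.064, 0.0765]
tool_rot: [0.0, 0.703, 0.711, 0.001]
contact_force: [-0.7, 0.6, 4.8]
gripper_width: 0.526
grasp_force: 41.2
```

Call:
{"op": "arm_command", "data": {
  "rows": [
    [[35, 0, 0, 0.3, 0], [35, 0, 0, 0.6, 0], [35, 0, 0, 0.8, 0], [35, -0.1, -0.3, 0, 0], [35, -0.2, -0.6, 0, 0], [35, -0.25, -0.8, 0, 0], [35, -0.25, -0.8, 0, 0], [35, -0.25, -0.8, 0, 0], [35, -0.2, -0.8, 0, 0], [35, -0.12, -0.6, 0, 0]]
  ]
}}

```text
t: 13.0
eef_pos: [0.4868, -0.2208, 0.1774]
tool_rot: [-0.0, 0.704, 0.71, -0.001]
contact_force: [0.5, 0.6, -0.7]
gripper_width: 0.524
grasp_force: 41.3
```

Call:
{"op": "arm_command", "data": {
  "rows": [
    [[35, 0, -0.5, 0, 0], [35, 0, -0.3, 0, 0], [35, 0, -0.16, 0, 0], [35, 0, 0, -0.2, 0], [35, 0, 0, -0.4, 0], [35, 0, 0, -0.4, 0], [35, 0, 0, -0.2, 0], [35, 0, 0, 0, 0], [35, 0, 0, 0, 0], [35, 0, 0, 0, 0]]
  ]
}}

```text
t: 14.25
eef_pos: [0.4896, -0.2759, 0.1065]
tool_rot: [0.001, 0.703, 0.711, 0.0]
contact_force: [-0.2, -1.0, -1.5]
gripper_width: 0.531
grasp_force: 41.3
```

```bash
python3 - <<'E'
from h import *
a,_=snap('side');im,p=snap('wrist');print(get_obs()['eef_pos'])
cv2.imwrite('pics/p3.png',np.hstack([cv2.resize(a[200:400,220:420],(400,400)),im[:,120:520]])[:,:,::-1])
E
```

```text
[ 0.4894182  -0.27588922  0.10628797]
```

View pics/p3.png

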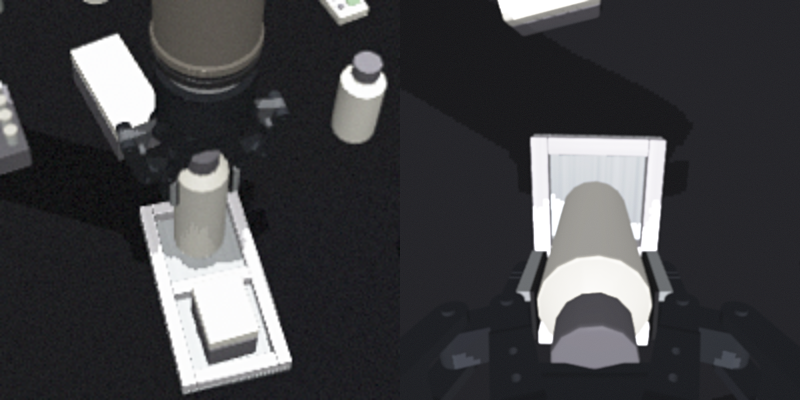

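Upright bottle is above the near well, and the tray's back edge is at wrist row ~139.

```bash
python3 - <<'E'
from h import *
p=cams.camera_params('wrist');np.set_printoptions(suppress=True,precision=1)
print(1e3*onz(p,[[251,139],[385,139],[272,154],[365,154]],.019))
# bottle base far edge
print(1e3*onz(p,[[315,181]],.106-.0765))
E
```

```text
[[ 443.  -226.6   19. ]
 [ 538.1 -225.5   19. ]
 [ 457.7 -237.2   19. ]
 [ 524.4 -236.4   19. ]]
[[ 488.7 -254.1   29.5]]
```

Call:
{"op": "arm_command", "data": {
  "rows": [
    [[35, 0.02, 0.03, -0.15, 0], [35, 0, 0, -0.15, 0], [35, 0, 0, -0.08, 0], [35, 0, 0, -0.04, 0], [35, 0, 0, -0.02, 0], [35, 0, 0, 0, 0], [35, 0, 0, 0, 0], [35, 0, 0, 0, 0], [35, 0, 0, 0, 0], [35, 0, 0, 0, 0]]
  ]
}}

```text
t: 15.6
eef_pos: [0.4898, -0.2739, 0.0805]
tool_rot: [-0.0, 0.703, 0.711, -0.0]
contact_force: [-6.1, 2.6, 13.8]
gripper_width: 0.53
grasp_force: 42.8
```

Call:
{"op": "arm_command", "data": {
  "rows": [
    [[64, 0, 0, 0, 0], [64, 0, 0, 0, 0], [64, 0, 0, 0, 0], [64, 0, 0, 0, 0], [64, 0, 0, 0.2, 0], [64, 0, 0, 0.4, 0], [64, 0, 0, 0.6, 0], [85, 0, 0, 0.5, 0], [85, 0, 0, 0.2, 0], [85, 0, 0, 0, 0]]
  ]
}}

```text
t: 16.85
eef_pos: [0.4905, -0.274, 0.1938]
tool_rot: [0.001, 0.703, 0.711, 0.0]
contact_force: [0.4, -0.1, -0.3]
gripper_width: 0.999
grasp_force: 0.0
```

Call:
{"op": "arm_command", "data": {
  "rows": [
    [[85, 0, 0.4, 0, 0], [85, -0.1, 0.7, 0, 0], [85, -0.1, 0.9, 0, 0], [85, -0.1, 0.9, 0, 0], [85, -0.1, 0.9, 0, 0], [85, -0.1, 0.9, -0.2, 0], [85, -0.04, 0.7, -0.4, 0], [85, 0, 0.44, -0.4, 0], [85, 0, 0.2, -0.2, 0], [85, 0, 0, 0, 0]]
  ]
}}

```text
t: 18.1
eef_pos: [0.4569, 0.0883, 0.12]
tool_rot: [-0.001, 0.703, 0.712, -0.001]
contact_force: [0.4, -0.2, 0.5]
gripper_width: 0.992
grasp_force: 0.0
```

```bash
python3 - <<'E'
from cap import *
a,_=snap('side');im,p=snap('wrist');im,p=snap('wrist');print(get_obs()['eef_pos'],proj(p,[.4575,.0885,.07]))
u=proj(p,[.4575,.0885,.07])[0].astype(int);print(cap(im,p,(int(u[0]),int(u[1])),.07))
cv2.imwrite('pics/p4.png',np.hstack([a[:,150:450],im[:,100:500]])[:,:,::-1])
E
```

```text
[0.45833915 0.08716303 0.12168039] [[315.04604748 221.65703831]]
(array([314.7, 220. ,  38.2,  43.9]), array([457.3,  89.7,  70. ]))
```

View pics/p4.png

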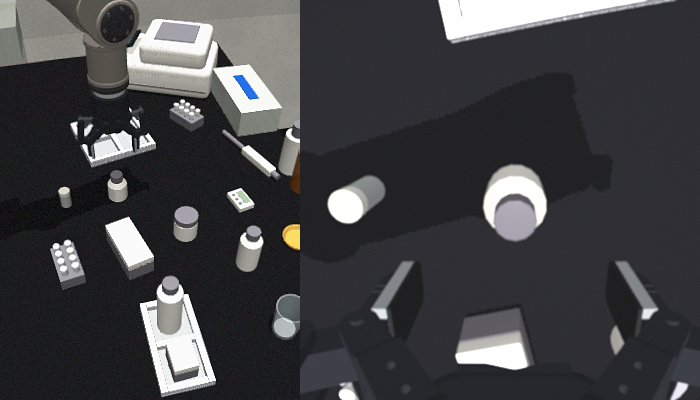

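Tall bottle stands in its well. The short bottle is centred, and the white vial at left is clear of the finger.

Call:
{"op": "arm_command", "data": {
  "rows": [
    [[85, -0.01, 0.02, -0.3, 0], [85, 0, 0, -0.5, 0], [85, 0, 0, -0.5, 0], [85, 0, 0, -0.28, 0], [85, 0, 0, -0.2, 0], [35, 0, 0, 0, 0], [35, 0, 0, 0, 0], [35, 0, 0, 0, 0], [35, 0, 0, 0, 0], [35, 0, 0, 0, 0]]
  ],
  "newtons": 40
}}

```text
t: 19.5
eef_pos: [0.4579, 0.0897, 0.0154]
tool_rot: [0.001, 0.703, 0.711, 0.001]
contact_force: [-1.0, -1.2, 6.7]
gripper_width: 0.525
grasp_force: 40.5
```

```bash
python3 - <<'E'
from h import *
p=cams.camera_params('side');o=np.array([.4826,.3096,.019]);c,s=np.cos(.207),np.sin(.207)
L=np.array([[90,90],[90,-90],[-90,-90],[-90,90],[78,78],[6,78],[6,-78],[78,-78],[-6,78],[-78,78],[-78,6],[-6,6],[-6,-6],[-6,-78],[-78,-78],[-78,-6]])/1e3
W=np.c_[L@np.array([[c,s],[-s,c]]),0*L[:,0]]+o
im=cv2.imread('pics/side0.png')
big=cv2.resize(im[90:180,205:320],None,fx=6,fy=6,interpolation=cv2.INTER_CUBIC)
for u in proj(p,W): cv2.circle(big,tuple(np.int32((u-[205,90]+.5)*6)),3,(0,0,255),-1)
cv2.imwrite('pics/t3.png',big)
E
```

```text
(no output)
```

View pics/t3.png

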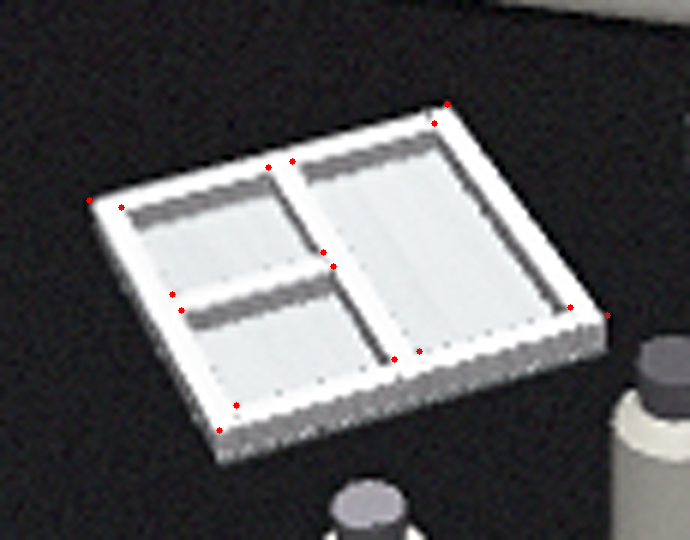

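Projected tray_three model corners lie within about 1 px of the edges (slightly high), so the pose is good to ~3 mm. Next I carry the short bottle.

Call:
{"op": "arm_command", "data": {
  "rows": [
    [[35, 0, 0, 0.3, 0], [35, 0, 0, 0.6, 0], [35, 0, 0, 0.5, 0], [35, -0.05, 0.3, 0, 0.2], [35, -0.07, 0.6, 0, 0.5], [35, -0.1, 0.9, 0, 0.6], [35, -0.1, 0.9, 0, 0.6], [35, -0.1, 0.8, 0, 0.55], [35, 0, 0.5, 0, 0], [35, 0, 0.17, 0, 0]]
  ]
}}

```text
t: 20.75
eef_pos: [0.4304, 0.3425, 0.0976]
tool_rot: [-0.001, 0.628, 0.778, -0.0]
contact_force: [-0.3, -0.2, -0.9]
gripper_width: 0.52
grasp_force: 41.1
```

```bash
python3 - <<'E'
from h import *
a,_=snap('side');a,_=snap('side');im,p=snap('wrist');im,p=snap('wrist');print(get_obs()['eef_pos'],p['extrinsics'])
np.savez('t3w.npz',im=im,E=p['extrinsics'],K=p['K'],k1=p['k1'])
cv2.imwrite('pics/p5.png',np.hstack([cv2.resize(a[90:190,205:305],(400,400)),im[:,120:520]])[:,:,::-1])
E
```

```text
[0.43196464 0.3382618  0.09785447] [[ 0.97852674  0.19635581  0.06268817  0.41430447]
 [ 0.20611051 -0.92922857 -0.30668017  0.41697216]
 [-0.00196679  0.31301543 -0.949746    0.2413032 ]
 [ 0.          0.          0.          1.        ]]
```

View pics/p5.png

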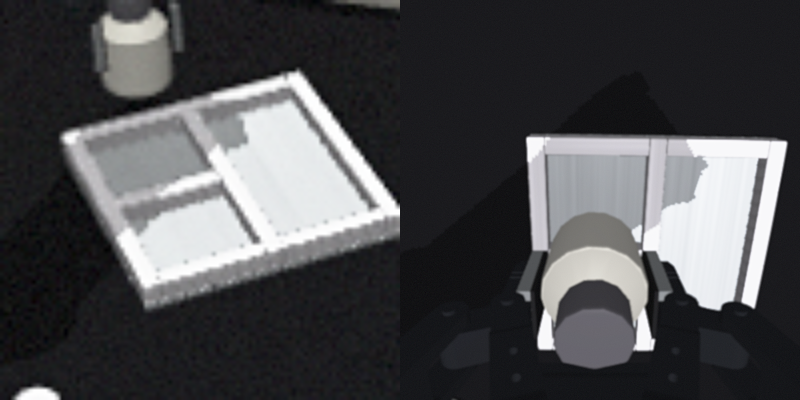

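Short bottle hangs over the far square well. The tray's back edge runs (247,138) to (507,140) in the wrist view.

```bash
python3 - <<'E'
from h import *
p=cams.camera_params('wrist');np.set_printoptions(suppress=True,precision=1)
P=1e3*onz(p,[[247,138],[507,141],[267,153],[365,153],[263,249]],.019)[:,:2];print(P)
a,b=P[:2];y=np.arctan2(*(b-a)[::-1]);print(y,np.linalg.norm(b-a))
R=lambda y:np.array([[np.cos(y),-np.sin(y)],[np.sin(y),np.cos(y)]])
c=(a+b)/2-R(y)@[0,90];print(c)
for w in([-42,42],[-42,-42],[42,0]):print(w,c+R(y)@np.array(w))
print(1e3*onz(p,[[314,211]],.0978-.0154))
E
```

```text
[[375.2 379.2]
 [551.7 414.9]
 [390.3 371.8]
 [456.6 385.7]
 [399.1 298.5]]
0.19964753758851442 180.05316280612254
[481.3 308.8]
[-42, 42] [431.8 341.7]
[-42, -42] [448.5 259.3]
[42, 0] [522.5 317.1]
[[426.2 359.4  82.4]]
```

Call:
{"op": "arm_command", "data": {
  "rows": [
    [[35, 0.01, 0.05, -0.2, 0], [35, 0, 0, -0.35, 0], [35, 0, 0, -0.35, 0], [35, 0, 0, -0.2, 0], [35, 0, 0, -0.12, 0], [35, 0, 0, -0.06, 0], [35, 0, 0, -0.03, 0], [35, 0, 0, 0, 0], [35, 0, 0, 0, 0], [35, 0, 0, 0, 0]]
  ]
}}

```text
t: 22.2
eef_pos: [0.4327, 0.3431, 0.0201]
tool_rot: [0.0, 0.63, 0.777, 0.0]
contact_force: [0.2, 0.9, -0.1]
gripper_width: 0.524
grasp_force: 41.1
```

Call:
{"op": "arm_command", "data": {
  "rows": [
    [[35, 0, -0.02, -0.015, 0], [35, 0, 0, 0, 0], [60, 0, 0, 0, 0], [60, 0, 0, 0, 0], [60, 0, 0, 0, 0], [60, 0, 0, 0.15, 0], [60, 0, 0, 0.4, 0], [60, 0, 0, 0.7, 0], [85, 0, 0, 0.5, 0], [85, 0, 0, 0.1, 0]]
  ]
}}

```text
t: 23.45
eef_pos: [0.4337, 0.3427, 0.1326]
tool_rot: [0.0, 0.63, 0.777, 0.002]
contact_force: [0.5, -0.2, -0.1]
gripper_width: 0.994
grasp_force: 0.0
```

Call:
{"op": "arm_command", "data": {
  "rows": [
    [[85, 0.1, -0.4, 0, 0], [85, 0.3, -0.7, 0, 0], [85, 0.3, -0.9, 0, 0], [85, 0.4, -0.9, 0, 0], [85, 0.4, -0.9, 0, 0], [85, 0.4, -0.9, 0, 0], [85, 0.3, -0.9, 0, 0], [85, 0.2, -0.7, 0, 0], [85, 0.07, -0.43, 0, 0], [85, 0, 0, 0, 0]]
  ]
}}

```text
t: 24.7
eef_pos: [0.5802, -0.0651, 0.129]
tool_rot: [-0.0, 0.632, 0.775, -0.001]
contact_force: [-0.6, 0.5, 0.7]
gripper_width: 0.992
grasp_force: 0.0
```

```bash
python3 - <<'E'
from cap import *
snap('side');a,_=snap('side');im,p=snap('wrist');print(get_obs()['eef_pos'])
u=proj(p,[.581,-.062,.061])[0];print(u,cap(im,p,(int(u[0]),int(u[1])),.061))
cv2.imwrite('pics/p6.png',np.hstack([cv2.resize(a[90:290,205:405],(400,400)),im[:,120:520]])[:,:,::-1])
E
```

```text
[ 0.58032605 -0.06050572  0.12943455]
[316.85810945 215.95777912] (array([317.4, 213.2,  65.8,  72.1]), array([580.9, -59.9,  61. ]))
```

View pics/p6.png

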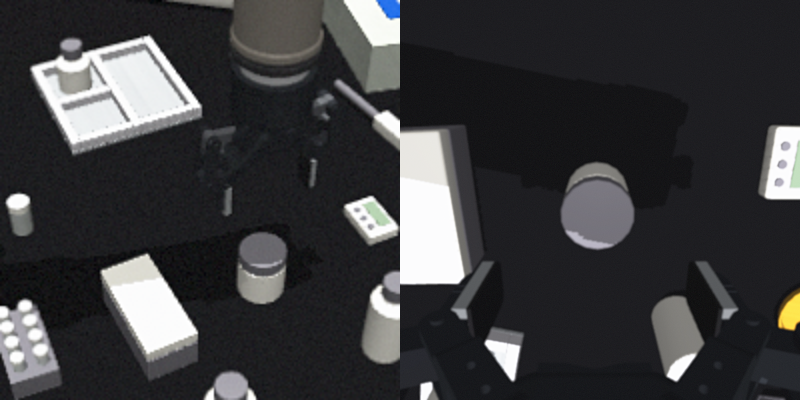

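Short bottle stands in its well. The jar lid is centred at (317,213), with mid bottle and big box clear of the fingers.

Call:
{"op": "arm_command", "data": {
  "rows": [
    [[85, 0.01, 0, -0.3, 0], [85, 0, 0, -0.5, 0], [85, 0, 0, -0.5, 0], [85, 0, 0, -0.37, 0], [85, 0, 0, -0.22, 0], [40, 0, 0, 0, 0], [40, 0, 0, 0, 0], [40, 0, 0, 0, 0], [40, 0, 0, 0, 0], [40, 0, 0, 0, 0]]
  ],
  "newtons": 40
}}

```text
t: 26.1
eef_pos: [0.5819, -0.0621, 0.0172]
tool_rot: [0.0, 0.63, 0.777, 0.0]
contact_force: [-0.5, -0.3, 4.8]
gripper_width: 0.599
grasp_force: 41.9
```

Call:
{"op": "arm_command", "data": {
  "rows": [
    [[40, 0, 0, 0.3, 0], [40, 0, 0, 0.6, 0], [40, 0, 0, 0.6, 0], [40, -0.1, 0.3, 0, 0], [40, -0.3, 0.6, 0, 0], [40, -0.4, 0.9, 0, 0], [40, -0.4, 0.9, 0, 0], [40, -0.4, 0.9, 0, 0], [40, -0.3, 0.8, 0, 0], [40, -0.2, 0.5, 0, 0]]
  ]
}}

```text
t: 27.35
eef_pos: [0.4529, 0.235, 0.1064]
tool_rot: [-0.001, 0.628, 0.778, -0.0]
contact_force: [0.7, -0.4, -0.7]
gripper_width: 0.6
grasp_force: 41.9
```

Call:
{"op": "arm_command", "data": {
  "rows": [
    [[40, -0.11, 0.3, 0, 0], [40, 0, 0.16, 0, 0], [40, 0, 0, -0.2, 0], [40, 0, 0, -0.4, 0], [40, 0, 0, -0.2, 0], [40, 0, 0, 0, 0], [40, 0, 0, 0, 0], [40, 0, 0, 0, 0], [40, 0, 0, 0, 0], [40, 0, 0, 0, 0]]
  ]
}}

```text
t: 28.6
eef_pos: [0.4489, 0.2596, 0.0588]
tool_rot: [0.0, 0.63, 0.777, 0.0]
contact_force: [-0.1, -0.3, -1.5]
gripper_width: 0.599
grasp_force: 41.9
```

```bash
python3 - <<'E'
from h import *
a,_=snap('side');im,p=snap('wrist');print(get_obs()['eef_pos'])
cv2.imwrite('pics/p7.png',np.hstack([cv2.resize(a[90:190,205:305],(400,400)),im[:,120:520]])[:,:,::-1])
E
```

```text
[0.44887284 0.25956154 0.05866016]
```

View pics/p7.png

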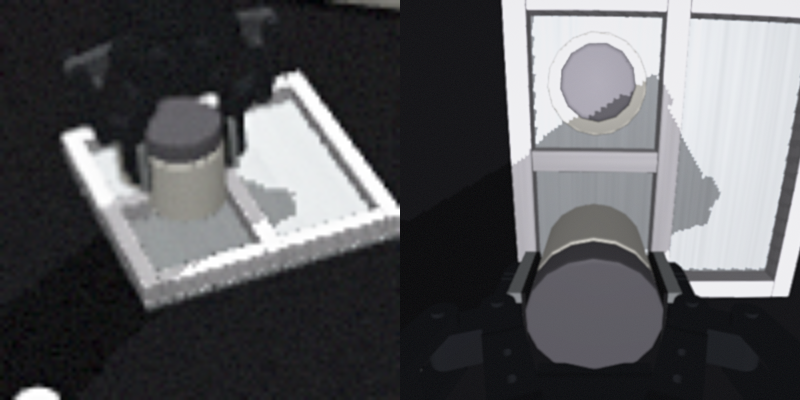

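Short bottle is centred in its well, and the jar hangs over the near square well. Lowering it.

Call:
{"op": "arm_command", "data": {
  "rows": [
    [[40, 0, -0.02, -0.2, 0], [40, 0, 0, -0.2, 0], [40, 0, 0, -0.12, 0], [40, 0, 0, -0.07, 0], [40, 0, 0, -0.04, 0], [40, 0, 0, 0, 0], [40, 0, 0, 0, 0], [40, 0, 0, 0, 0], [40, 0, 0, 0, 0], [40, 0, 0, 0, 0]]
  ]
}}

```text
t: 29.95
eef_pos: [0.4485, 0.2582, 0.0212]
tool_rot: [0.0, 0.63, 0.777, -0.0]
contact_force: [-3.7, -1.9, 5.9]
gripper_width: 0.596
grasp_force: 42.4
```

Call:
{"op": "arm_command", "data": {
  "rows": [
    [[66, 0, 0, 0, 0], [66, 0, 0, 0, 0], [66, 0, 0, 0, 0], [66, 0, 0, 0.15, 0], [66, 0, 0, 0.4, 0], [66, 0, 0, 0.7, 0], [85, 0, 0, 0.5, 0], [85, 0, -0.2, 0.05, 0], [85, 0, -0.5, 0, 0], [85, 0, -0.8, 0, 0]]
  ]
}}

```text
t: 31.2
eef_pos: [0.4483, 0.1678, 0.1283]
tool_rot: [-0.0, 0.629, 0.777, -0.0]
contact_force: [0.5, -0.4, -0.2]
gripper_width: 0.994
grasp_force: 0.0
```

Call:
{"op": "arm_command", "data": {
  "rows": [
    [[85, 0.05, -0.9, 0, 0.2], [85, 0, -0.9, 0, 0.3], [85, 0, -0.9, 0, 0], [85, 0, -0.8, 0, 0], [85, 0, -0.6, 0, 0], [85, 0, -0.3, 0, 0], [85, 0, 0, 0, 0], [85, 0, 0, 0, 0], [85, 0, 0, 0, 0], [85, 0, 0, 0, 0]]
  ]
}}

```text
t: 32.45
eef_pos: [0.4518, -0.0949, 0.1287]
tool_rot: [-0.0, 0.614, 0.79, 0.0]
contact_force: [0.3, -0.0, 0.4]
gripper_width: 0.999
grasp_force: 0.0
```

```bash
python3 - <<'E'
from h import *
a,_=snap('side');im,p=snap('wrist');print(get_obs()['eef_pos'],get_obs()['q'])
c,s=np.cos(.241),np.sin(.241)
W=[[.4517+c*x-s*y,-.096+s*x+c*y,.05] for x,y in((-.028,.06),(.028,.06),(.028,-.06),(-.028,-.06))]
for u in proj(p,W): cv2.circle(im,tuple(np.int32(u)),2,(255,0,0),-1)
cv2.imwrite('pics/p8.png',np.hstack([cv2.resize(a[90:190,205:305],(400,400)),im[:,120:520]])[:,:,::-1])
E
```

```text
[ 0.45187151 -0.0952043   0.12870909] [ 0.13422561  0.27132988 -0.07119776  2.14307094  0.02850953  0.72802199
  0.29326231]
```

View pics/p8.png

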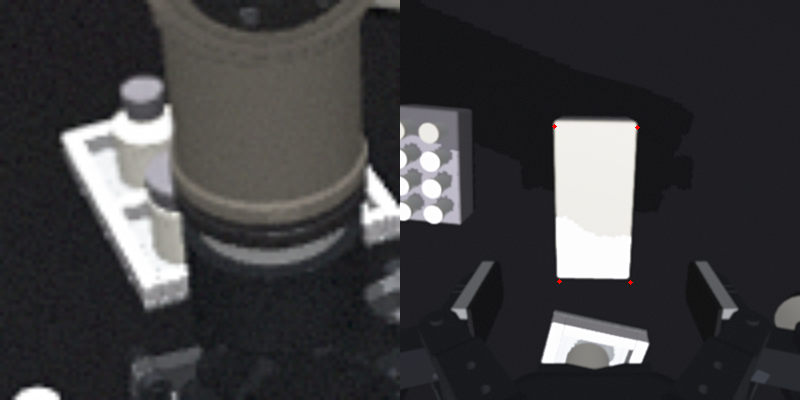

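The predicted box corners match the lid to within about 4 px. Rack and fingers don't conflict.

Call:
{"op": "arm_command", "data": {
  "rows": [
    [[85, 0, 0.03, -0.3, 0], [85, 0, 0, -0.5, 0], [85, 0, 0, -0.5, 0], [85, 0, 0, -0.34, 0], [85, 0, 0, -0.2, 0], [45, 0, 0, 0, 0], [45, 0, 0, 0, 0], [45, 0, 0, 0, 0], [45, 0, 0, 0, 0], [45, 0, 0, 0, 0]]
  ],
  "newtons": 70
}}

```text
t: 33.8
eef_pos: [0.4525, -0.094, 0.0192]
tool_rot: [0.001, 0.614, 0.789, 0.0]
contact_force: [-1.5, -0.3, 7.2]
gripper_width: 0.643
grasp_force: 74.9
```

Call:
{"op": "arm_command", "data": {
  "rows": [
    [[45, 0, 0, 0.3, 0], [45, 0, 0, 0.6, 0], [45, 0, 0, 0.7, 0], [45, 0.2, 0.3, 0, 0], [45, 0.3, 0.6, 0, -0.2], [45, 0.3, 0.8, 0, -0.2], [45, 0.3, 0.9, 0, -0.15], [45, 0.08, 0.9, 0, 0], [45, 0, 0.9, 0, 0], [45, 0, 0.8, 0, 0]]
  ]
}}

```text
t: 35.05
eef_pos: [0.5222, 0.2202, 0.1143]
tool_rot: [-0.0, 0.631, 0.776, 0.0]
contact_force: [0.3, -0.6, -1.9]
gripper_width: 0.644
grasp_force: 74.7
```

Call:
{"op": "arm_command", "data": {
  "rows": [
    [[45, 0, 0.7, 0, 0], [45, 0, 0.5, 0, 0], [45, 0, 0.3, 0, 0], [45, 0, 0.15, 0, 0], [45, 0, 0, -0.2, 0], [45, 0, 0, -0.3, 0], [45, 0, 0, 0, 0], [45, 0, 0, 0, 0], [45, 0, 0, 0, 0], [45, 0, 0, 0, 0]]
  ]
}}

```text
t: 36.3
eef_pos: [0.5229, 0.3172, 0.0848]
tool_rot: [0.0, 0.631, 0.775, 0.0]
contact_force: [-0.0, -0.2, -2.0]
gripper_width: 0.64
grasp_force: 74.5
```

```bash
python3 - <<'E'
from h import *
a,_=snap('side');im,p=snap('wrist');print(get_obs()['eef_pos'])
np.set_printoptions(suppress=True,precision=1)
cv2.imwrite('pics/p9.png',np.hstack([cv2.resize(a[90:190,205:305],(400,400)),im[:,120:520]])[:,:,::-1])
E
```

```text
[0.52275015 0.31723427 0.08464937]
```

View pics/p9.png

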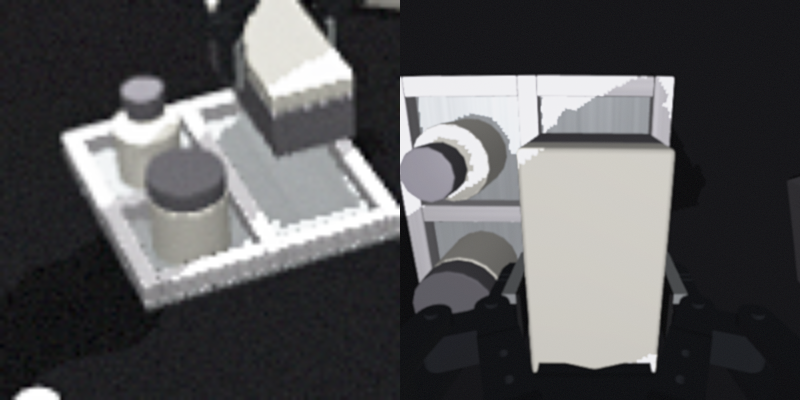

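Jar and short bottle stand in their wells, and the big box is aligned above the long well. I'll check lateral alignment.

```bash
python3 - <<'E'
from h import *
p=cams.camera_params('wrist');np.set_printoptions(suppress=True,precision=1)
y=.2;R=np.array([[np.cos(y),-np.sin(y)],[np.sin(y),np.cos(y)]])
f=lambda uv,z:(1e3*onz(p,uv,z)[:,:2]-[522.75,317.2])@R   # tray axes, relative to TCP
print('tray well/outer corner',f([[258,96],[374,96],[394,77],[394,95]],.019))
print('box top corners',f([[240,146],[392,149],[378,370],[252,370]],.0846-.0192+.05))
E
```

```text
tray well/outer corner [[-36.2  79.2]
 [ 35.6  79.5]
 [ 47.3  90.8]
 [ 48.   80.2]]
box top corners [[-27.2  62.7]
 [ 25.9  61.8]
 [ 27.9 -37.9]
 [-29.1 -38.1]]
```

Call:
{"op": "arm_command", "data": {
  "rows": [
    [[45, 0, 0, -0.2, 0], [45, 0, 0, -0.35, 0], [45, 0, 0, -0.25, 0], [45, 0, 0, -0.12, 0], [45, 0, 0, -0.07, 0], [45, 0, 0, -0.03, 0], [45, 0, 0, 0, 0], [45, 0, 0, 0, 0], [45, 0, 0, 0, 0], [45, 0, 0, 0, 0]]
  ]
}}

```text
t: 37.65
eef_pos: [0.5227, 0.3171, 0.0232]
tool_rot: [0.0, 0.631, 0.775, 0.0]
contact_force: [0.5, 0.5, -1.2]
gripper_width: 0.644
grasp_force: 74.5
```

Call:
{"op": "arm_command", "data": {
  "rows": [
    [[45, 0, 0, -0.02, 0], [45, 0, 0, 0, 0], [65, 0, 0, 0, 0], [65, 0, 0, 0, 0], [65, 0, 0, 0, 0], [65, 0, 0, 0.1, 0], [65, 0, 0, 0.4, 0], [65, 0, 0, 0.8, 0], [65, 0, 0, 0.8, 0], [65, 0, 0, 0.5, 0]]
  ]
}}

```text
t: 38.9
eef_pos: [0.5234, 0.3177, 0.181]
tool_rot: [0.0, 0.631, 0.775, 0.002]
contact_force: [0.6, -0.1, -0.2]
gripper_width: 0.759
grasp_force: 0.0
```

Call:
{"op": "arm_command", "data": {
  "rows": [
    [[65, 0.5, -0.5, 0.3, 0], [65, 0.8, -0.8, 0, 0], [65, 0.8, -0.8, 0, 0], [65, 0.5, -0.5, 0, 0], [65, 0, 0, 0, 0], [65, 0, 0, 0, 0], [65, 0, 0, 0, 0], [65, 0, 0, 0, 0], [65, 0, 0, 0, 0], [65, 0, 0, 0, 0]]
  ]
}}

```text
t: 40.15
eef_pos: [0.6709, 0.169, 0.196]
tool_rot: [0.0, 0.631, 0.776, 0.0]
contact_force: [0.8, 0.0, 0.2]
gripper_width: 0.76
grasp_force: 0.0
```

```bash
python3 - <<'E'
from h import *
a,p=snap('side');print(get_obs()['eef_pos'],get_obs()['gripper_width'])
cv2.imwrite('pics/end.png',cv2.resize(a[80:400,190:450],(487,600))[:,:,::-1])
E
```

```text
[0.67091355 0.16886063 0.19592607] 0.760487315991241
```

View pics/end.png

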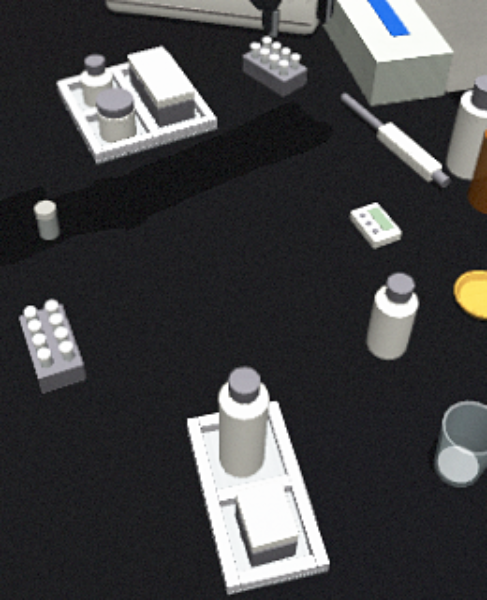

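All five items sit in their wells, and the middle bottle is untouched at about (390,320) in this view. Handing in.

```bash
python3 -c "
from station import job
print(job.hand_in())"
```

```text
the job is handed in; nothing more can be done
None
```

Both kits are made up and the job is handed in; the last picture showed all five items upright in their wells and the middle bottle still in place, but the hand-in returned no verdict.

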